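# Count along the garnish rack and seat the tub in the third gap

### The arm

A 6-joint arm with a two-finger parallel gripper is mounted at the origin on the work surface. World frame = base frame: x ahead of the robot, y to its left, z up, the work surface at z = 0. Lengths are in m, angles in rad, forces in N, time in s.
With the tool pointing down it reaches from about 0.3 to 0.875 m from the base axis. Payload 6.4 kg.
Tool frame: the origin (TCP) lies on the centre line of the jaws, within the pads' length; the fingertips stand 11 mm ahead of it and the grasp point (between the pads) lies 8 mm behind it; x points along the fingers, y is the direction in which the jaws open and shut, and the axes are right-handed (so a half turn about x gives the same grasp; the last joint's range is limited). The gripper opens to 85 mm and grips with 20 to 120 N. Pads are 22 mm wide; open, the fingers measure 114 mm over their backs; the gripper's body (76 mm by 85 mm) begins 54 mm behind the grasp point. The pads swing forward as they close: fully open they stand 13 mm farther back than shut.
Start: joints at [-1.53, 0.181, 1.607, -0, 1.354, -0.206], TCP at [0.14, -0.558, 0.242] pointing down, gripper open.
Joint ranges: [-2.99, 2.99], [-0.89, 2.07], [0.3, 2.58], [-1.14, 4.28], [0, 2.63], [-3.12, 3.12]. Speed limits (rad/s): [2.57, 2.57, 3.01, 3.14, 3.14, 3.14].

### API

Orientations are given as a unit quaternion [w, x, y, z].
In Python, from bench import ctrl, camera, hand_in gives the robot as it stands. The module is installed in compiled form; this text tells all that it offers.
- The arm moves only by the tool drive_tool, never from a script. Its argument "increments" is a list of rows, each a list of 7 numbers: the shift along the tool's x, y, z in m, then the turn, a rotation vector about the tool's x, y, z in degrees, then the gripper's target within -1 to 1 (fully open at 1, half-way at 0, shut at -1). In form: [[dx, dy, dz, rx, ry, rz, claw], ...]. A call has 1 to 10 rows; each row shifts and turns the commanded pose from where the row before left it, along the tool's axes as they then stand; what a row does not reach is not made up. A row lasts 1/8 s, in which the tool goes at most 62.5 mm and 10.7 degrees, less where a joint would pass 70% of its speed; a pose out of reach is approached as far as the arm can. A call is refused whole if a number of a shift passes 0.0625 or a number of a turn 10.7, either way. A call with a gripper value outside its range is refused whole. The fingers move at their own pace and stop on an object; the grip force is fixed at half the most. Time passes only in rows, so rows that do not move let the fingers close. It gives the time, the measured TCP pose, the force and the opening at its end, in the units of the state.
- ctrl.get_obs(): the state, without advancing time (a new reading comes with each control period).
- camera(name): name is "side" or "top"; returns a dict with "img" (400x640x3 uint8, red, green, blue), "depth" (400x640 float32, m along the optical axis (not along the pixel's ray), 0 where there is no reading), "fx", "fy", "cx", "cy" (pixels), "world_from_camera" (4x4, takes a point from camera to world coordinates). Camera axes: x right, y down, z forward; pixel columns grow to the right and rows downward; lengths in m; the calibration is good to about 2 mm. A picture is of the moment at which its call begins.
- hand_in(): hands the job in, once; it reports no verdict.
The state is a dict: "time_s": time; "q": joint angles; "dq": joint speeds; "joint_efforts": joint torques, N m; "eef_pos": TCP position; "eef_rot": TCP orientation; "wrist_force": force on the tool from outside, world axes, zero at the start; "torque": the same for the moment, N m; "opening": opening from 0.0 (shut) to 1.0 (fully open).
Only numpy, scipy, OpenCV 4.12 (cv2) and the standard library are available. Lean on these libraries where they do the work, as an engineer would, in place of code of your own. Each camera call takes 0.05 s, during which the arm holds its last target.

### The job

The garnish rack on the counter has four gaps, each with a springy yellow tab on the back rail behind it; the red cap marks the end to count from. With a fingertip, run along the rail from the red end, pushing over the first, second and third tabs in turn, and do not push over the fourth. Then slide the loose blue-lidded tub along the front ledge and push it fully home into that third gap, without ever lifting or tipping it, leave the green-lidded tubs and everything else where they are, and let go.

Things in the scene. Friction and masses are not known exactly. Their poses are not given: they have to be found in the camera images.
- rack: Fixed black and aluminium divider rack, 162 mm deep (x), 400 mm wide (y). Origin on the counter, midway along the line of the dividers' front ends; x points into the gaps, away from the robot, y to its left; yaw within 0.2 rad. Base plate 4 mm thick. Five dividers 8 mm thick, 40 mm tall, round-nosed, at y = -120, -60, 0, 60, 120 mm, make gaps 52 mm wide, 72 mm deep.
- rail_mid (a point): Middle of the top of the back rail, 50 mm above the counter, at x = 77 mm, y = 0 in the rack's frame. The rail is 10 mm thick (x) and runs along the rack's y to 145 mm either side.
- ledge_mid (a point): Middle of the front ledge's surface, 4 mm above the counter, at x = -37 mm, y = 0 in the rack's frame. The ledge is an open-ended channel, 74 mm wide (x), reaching 200 mm either side along y, between a kerb (x = -80 to -74 mm, top 9 mm above the counter) and the divider ends at x = 0; past the outer dividers guides 24 mm tall continue the line x = 0.
- cap_red: Fixed red disc, 24 mm across, 8 mm thick, on top of one end of the back rail (x = 77 mm, y = 134 or -134 mm in the rack's frame); marks the end to count from; a blue disc of the same size sits on the other end. Origin: centre of its underside.
- tub: The loose tub to push: steel, blue lid, 70 mm long (its x), 44 mm wide, corners rounded 8 mm, 40 mm tall plus a black knob 14 mm wide and tall; 0.18 to 0.35 kg. Origin: centre of its underside. Starts on the ledge, anywhere along it, its length along the rack's x, 2 mm of play at each end. Fully home it meets the back rail: origin 37 mm past the gap's mouth, near end 2 mm inside the divider ends.
- tub_left: A loose tub of the same shape with a green lid, parked in gap a. Origin: centre of its underside. Leave alone.
- tub_right: A loose tub of the same shape with a green lid, parked in gap d. Origin: centre of its underside. Leave alone.
- gap_a (a point): leftmost gap (+y end): middle of this gap's mouth, on the ledge surface (4 mm above the counter), between the ends of its two dividers; it moves with the rack and its y in the rack's frame is 90 mm
- tab_a (a joint): tab of the leftmost gap (+y end): its yellow tab's angle (rad): 0 upright, + leans towards the rack's right (-y), - towards its left (+y), stops at 1.45 either way; springs back upright by itself when let go, about 0.05 N m per rad (a fingertip 22 mm above the pivot needs about 2 N)
- tab_a_top (a point): middle of the top edge of the tab of the leftmost gap (+y end): yellow plate 18 mm wide (y), 8 mm thick (x), hinged about the rack's x on the back rail 51 mm above the counter, its top 93 mm above the counter when upright. A fingertip passing along the rail 70 to 80 mm above the counter folds it well over and slides past
- gap_b (a point): second gap from the left: middle of this gap's mouth, on the ledge surface (4 mm above the counter), between the ends of its two dividers; it moves with the rack and its y in the rack's frame is 30 mm
- tab_b (a joint): tab of the second gap from the left: its yellow tab's angle (rad): 0 upright, + leans towards the rack's right (-y), - towards its left (+y), stops at 1.45 either way; springs back upright by itself when let go, about 0.05 N m per rad (a fingertip 22 mm above the pivot needs about 2 N)
- tab_b_top (a point): middle of the top edge of the tab of the second gap from the left: yellow plate 18 mm wide (y), 8 mm thick (x), hinged about the rack's x on the back rail 51 mm above the counter, its top 93 mm above the counter when upright. A fingertip passing along the rail 70 to 80 mm above the counter folds it well over and slides past
- gap_c (a point): third gap from the left: middle of this gap's mouth, on the ledge surface (4 mm above the counter), between the ends of its two dividers; it moves with the rack and its y in the rack's frame is -30 mm
- tab_c (a joint): tab of the third gap from the left: its yellow tab's angle (rad): 0 upright, + leans towards the rack's right (-y), - towards its left (+y), stops at 1.45 either way; springs back upright by itself when let go, about 0.05 N m per rad (a fingertip 22 mm above the pivot needs about 2 N)
- tab_c_top (a point): middle of the top edge of the tab of the third gap from the left: yellow plate 18 mm wide (y), 8 mm thick (x), hinged about the rack's x on the back rail 51 mm above the counter, its top 93 mm above the counter when upright. A fingertip passing along the rail 70 to 80 mm above the counter folds it well over and slides past
- gap_d (a point): rightmost gap (-y end): middle of this gap's mouth, on the ledge surface (4 mm above the counter), between the ends of its two dividers; it moves with the rack and its y in the rack's frame is -90 mm
- tab_d (a joint): tab of the rightmost gap (-y end): its yellow tab's angle (rad): 0 upright, + leans towards the rack's right (-y), - towards its left (+y), stops at 1.45 either way; springs back upright by itself when let go, about 0.05 N m per rad (a fingertip 22 mm above the pivot needs about 2 N)
- tab_d_top (a point): middle of the top edge of the tab of the rightmost gap (-y end): yellow plate 18 mm wide (y), 8 mm thick (x), hinged about the rack's x on the back rail 51 mm above the counter, its top 93 mm above the counter when upright. A fingertip passing along the rail 70 to 80 mm above the counter folds it well over and slides past
- mug: Bystander: white mug, 76 mm across, 85 mm tall. Leave alone.
- sauce: Bystander: red sauce bottle, 56 mm across, 160 mm tall. Leave alone.
- mill: Bystander: dark wooden pepper mill, 52 mm across, 130 mm tall. Leave alone.
- bowl: Bystander: blue bowl, 120 mm across, 50 mm tall. Leave alone.
- salt: Bystander: small amber glass salt shaker, 40 mm across, 62 mm tall. Leave alone.

How it is judged:
By the outcome, as a careful person would: the job done as asked, in the order asked, and still so for the second after the job is handed in, with the robot touching nothing.
It also fails if it takes over 61 s, if anything falls off the work surface, if the arm or the gripper's body presses on something with over 40 N, if the wrist force passes 120 N, or if a joint passes its speed limit or range.

## Working session

There is one attempt and no reset: what is moved stays moved. The work goes in short steps, Python scripts to look and compute and a tool call to move; the robot and the scene stay as the last step left them, time stands still between calls to the robot, and variables do not carry over. Pictures are saved under pics/ and viewed, and the job is handed in when it is done.

Besides the shell and the picture viewer there is one more tool, called as a command line: name --pt "numbers of a row" for each row, then --argument value for the rest. drive_tool: Moves the arm, as the interface text tells. Its arguments: {"type":"object","properties":{"increments":{"type":"array","items":{"type":"array","items":{"type":"number"}}}},"required":["increments"]}

```bash
mkdir -p pics
python3 - <<'E'
from bench import ctrl, camera
import cv2, numpy as np, pickle
for n in ("top","side"):
    c=camera(n); cv2.imwrite(f"pics/{n}0.png",c["img"][:,:,::-1]); pickle.dump(c,open(f"{n}0.pkl","wb"))
    print(n,c["fx"],c["fy"],c["cx"],c["cy"]);print(np.round(c["world_from_camera"],4))
o=ctrl.get_obs(); print(o)
E
```

```text
top 434.4755272972032 434.4755272972032 321.24985733375485 196.6333372737988
[[-0.1161 -0.9725  0.2017  0.3548]
 [-0.9932  0.1132 -0.0258  0.0163]
 [ 0.0023 -0.2033 -0.9791  1.2906]
 [ 0.      0.      0.      1.    ]]
side 428.0125407354512 428.0125407354512 311.7213184921434 196.9018684072579
[[ 0.9853 -0.1259  0.1156  0.4508]
 [-0.1697 -0.6387  0.7505 -0.9501]
 [-0.0207 -0.7591 -0.6507  0.9075]
 [ 0.      0.      0.      1.    ]]
{'time_s': 0.1, 'q': array([-1.53032056e+00,  1.81480595e-01,  1.60791089e+00,  2.54181826e-06,
        1.35380401e+00, -2.06309228e-01]), 'dq': array([-0.0016959 , -0.00239804, -0.00188563,  0.00135947,  0.00017434,
       -0.00071681]), 'joint_efforts': array([ 7.08855696e-04, -4.45880020e+01, -3.52238131e+01, -2.55228870e-04,
        4.16306168e-03, -3.88410754e-06]), 'eef_pos': array([ 0.14045802, -0.55708323,  0.24146506]), 'eef_rot': array([ 0.08646554,  0.70177811,  0.08759488, -0.7016825 ]), 'wrist_force': array([-0.10590374, -1.07316219, -0.94903861]), 'torque': array([-0.04579051, -0.0222603 , -0.05838106]), 'opening': 0.9989928264543922}
```

View pics/top0.png

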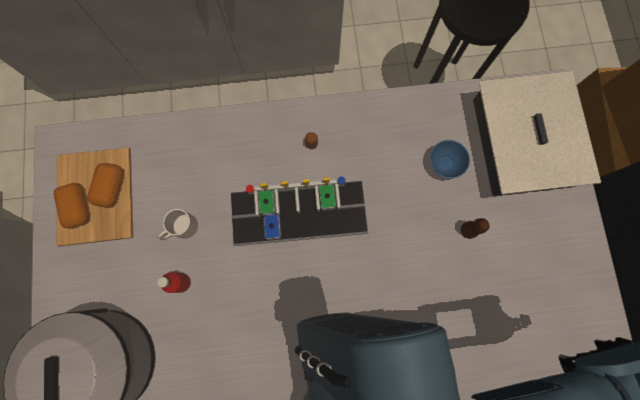

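View pics/side0.png

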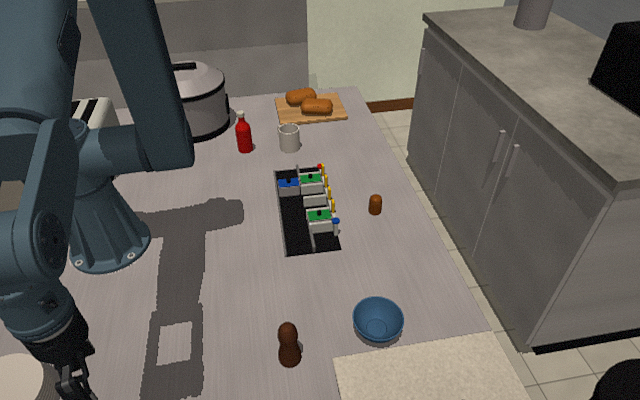

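The top view shows the red cap at pixel (250,189), which is the +y end, so I count a, b, c. The blue cap is at (342,181). The blue tub is at (272,226), in front of gap a, and the green tubs sit in gaps a and d. Next I'll measure.

```bash
cat > h.py <<'E'
import numpy as np, cv2, pickle
from scipy.spatial.transform import Rotation as R
def pts(c):
    d=c["depth"]; v,u=np.mgrid[0:400,0:640]
    P=np.stack([(u-c["cx"])/c["fx"]*d,(v-c["cy"])/c["fy"]*d,d],-1)
    T=c["world_from_camera"]; return P@T[:3,:3].T+T[:3,3]
def proj(c,p):
    T=np.linalg.inv(c["world_from_camera"]); q=np.atleast_2d(p)@T[:3,:3].T+T[:3,3]
    return np.c_[q[:,0]/q[:,2]*c["fx"]+c["cx"],q[:,1]/q[:,2]*c["fy"]+c["cy"]]
E
python3 - <<'E'
from h import *
for n in ("top","side"):
    c=pickle.load(open(n+"0.pkl","rb")); P=pts(c); hsv=cv2.cvtColor(c["img"],cv2.COLOR_RGB2HSV)
    H,S,V=[hsv[...,i].astype(int) for i in range(3)]
    near=(P[...,2]>0.02)&(P[...,2]<0.12)&(c["depth"]>0)&(abs(P[...,1]-0.06)<.3)&(P[...,0]>.3)&(P[...,0]<.75)
    for nm,m in dict(red=((H<6)|(H>174)),yellow=((H>18)&(H<32)),green=((H>45)&(H<80)),blue=((H>100)&(H<130))).items():
        m=(m&(S>120)&(V>60)&near).astype(np.uint8)
        k,l,st,ce=cv2.connectedComponentsWithStats(m)
        for i in range(1,k):
            if st[i,4]<6: continue
            q=P[l==i]; print(n,nm,st[i,4],ce[i].round(1),"mean",q.mean(0).round(4),"zmax",q[:,2].max().round(4),"top",np.median(q[q[:,2]>q[:,2].max()-.006],0).round(4))
    img=c["img"][:,:,::-1]
    crop=img[160:260,210:390] if n=="top" else img[150:270,250:370]
    cv2.imwrite(f"pics/{n}0z.png",cv2.resize(crop,None,fx=4.4,fy=4.4,interpolation=cv2.INTER_CUBIC))
E
```

```text
top red 51 [249.6 188.5] mean [0.657  0.1881 0.0577] zmax 0.0628 top [0.6561 0.1887 0.0591]
top yellow 31 [326.3 179.5] mean [ 0.6515 -0.0356  0.0832] zmax 0.0963 top [ 0.6524 -0.0361  0.0936]
top yellow 33 [305.4 181.3] mean [0.6531 0.0242 0.0831] zmax 0.0953 top [0.655  0.0246 0.0934]
top yellow 33 [284.6 183.3] mean [0.6541 0.084  0.0837] zmax 0.0975 top [0.6554 0.0844 0.0936]
top yellow 33 [263.8 185.3] mean [0.6555 0.1436 0.0825] zmax 0.0997 top [0.6573 0.144  0.0951]
top green 234 [326.8 196. ] mean [ 0.6119 -0.0329  0.0436] zmax 0.0498 top [ 0.604  -0.0363  0.0453]
top green 244 [265.8 201.6] mean [0.6157 0.1462 0.0441] zmax 0.0556 top [0.5919 0.1456 0.0502]
top blue 40 [341.  180.2] mean [ 0.6511 -0.0791  0.0571] zmax 0.0619 top [ 0.6502 -0.0792  0.0584]
top blue 265 [271.4 225.8] mean [0.5427 0.1366 0.0441] zmax 0.0551 top [0.5497 0.133  0.0507]
side red 19 [318.6 165.9] mean [0.6514 0.1839 0.0563] zmax 0.0618 top [0.652  0.1855 0.0587]
side yellow 139 [327.8 188.3] mean [0.6532 0.0393 0.0779] zmax 0.0961 top [0.6532 0.0226 0.0934]
side green 128 [310. 178.] mean [0.6145 0.1395 0.0451] zmax 0.0557 top [0.5961 0.1461 0.053 ]
side green 172 [318.8 214.8] mean [ 0.6109 -0.0392  0.0449] zmax 0.0498 top [ 0.6057 -0.0413  0.0457]
side blue 148 [288.1 182.2] mean [0.5416 0.1319 0.0449] zmax 0.0563 top [0.5351 0.1299 0.0563]
side blue 38 [335.3 220.3] mean [ 0.6504 -0.0852  0.0583] zmax 0.0629 top [ 0.6491 -0.0859  0.0597]
```

```bash
cat >> h.py <<'E'
def rackw(p,pose):
    x,y,yaw=pose; c,s=np.cos(yaw),np.sin(yaw); p=np.atleast_2d(np.array(p,float))
    return np.c_[x+c*p[:,0]-s*p[:,1], y+s*p[:,0]+c*p[:,1], p[:,2]]
E
python3 - <<'E'
from h import *
yaw=-0.025; 
m=np.array([.6533,.0535]); pose=(m[0]-.077*np.cos(yaw),m[1]-.077*np.sin(yaw),yaw); print(pose)
for n in ("top","side"):
    c=pickle.load(open(n+"0.pkl","rb")); f=5; x0,y0=(225,170) if n=="top" else (262,150)
    w,h=(150,85) if n=="top" else (95,115)
    im=cv2.resize(c["img"][y0:y0+h,x0:x0+w,::-1],None,fx=f,fy=f,interpolation=cv2.INTER_CUBIC)
    def line(p,col):
        q=((proj(c,rackw(p,pose))-[x0,y0]+.5)*f-.5)
        cv2.polylines(im,[np.round(q*8).astype(np.int32)],False,col,1,cv2.LINE_AA,3)
    line([[-.08,.2,.004],[-.08,-.2,.004],[.082,-.2,.004],[.082,.2,.004],[-.08,.2,.004]],(255,0,255))
    line([[.077,.145,.05],[.077,-.145,.05]],(255,255,0))
    for y in (-.12,-.06,0,.06,.12): line([[0,y,.04],[.072,y,.04]],(255,255,255))
    for y in (-.09,-.03,.03,.09): line([[.077,y-.009,.093],[.077,y+.009,.093]],(0,0,255))
    cv2.imwrite(f"pics/{n}0fit.png",im)
E
```

```text
(np.float64(0.5763240612467709), np.float64(0.05542479948543285), -0.025)
```

View pics/top0fit.png

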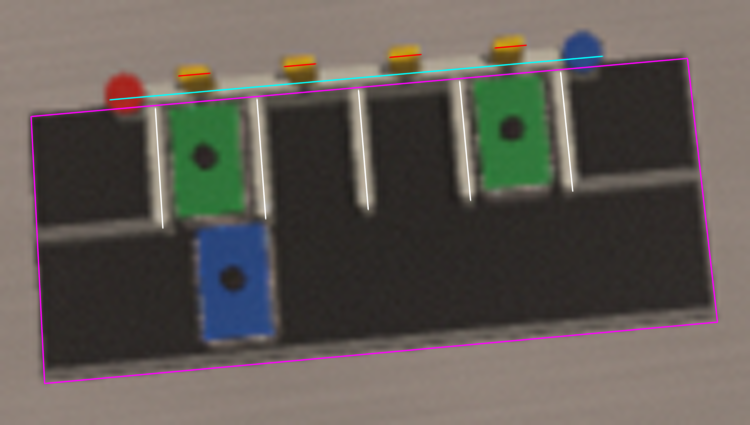

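View pics/side0fit.png

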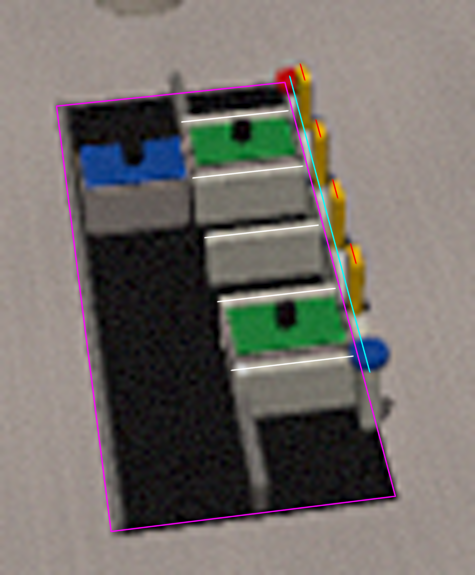

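Both overlays fit to about 1 mm with the rack origin at (0.576, 0.055) and yaw −0.025. Next I'll work out the tool axes and the approach, with the jaws shut and tool y along rack x.

```bash
cat >> h.py <<'E'
POSE=(.5765,.0555,-.025)
def state(o):
    q=np.array(o["eef_rot"]); return np.array(o["eef_pos"]),R.from_quat(q[[1,2,3,0]])
def to_rack(p):
    x,y,yaw=POSE; d=np.array(p)[:2]-[x,y]; c,s=np.cos(yaw),np.sin(yaw); return np.array([c*d[0]+s*d[1],-s*d[0]+c*d[1]])
def plan(o,tr,z,rows=None,sgn=None):
    """target rack xy, TCP z -> tool-frame shift and rotvec(deg); tool y = +-rack x"""
    p,r=state(o); M=r.as_matrix(); 
    ex=np.array([np.cos(POSE[2]),np.sin(POSE[2]),0]); best=None
    for s in ((1,-1) if sgn is None else (sgn,)):
        X=np.array([0,0,-1.]); Y=s*ex; T=np.c_[X,Y,np.cross(X,Y)]
        rv=R.from_matrix(M.T@T).as_rotvec(degrees=True)
        if best is None or np.linalg.norm(rv)<np.linalg.norm(best[1]): best=(s,rv,T)
    t=np.r_[rackw([tr[0],tr[1],0],POSE)[0,:2],z]
    print("rack now",to_rack(p).round(4),"z",p[2].round(4),"world shift",(t-p).round(4),"s",best[0],"rv",best[1].round(2),"tool shift now",(M.T@(t-p)).round(4),"tool shift aligned",(best[2].T@(t-p)).round(4))
    return best
E
python3 - <<'E'
from h import *; from bench import ctrl
o=ctrl.get_obs(); p,r=state(o); print(r.as_matrix().round(3)); plan(o,(.077,.145),.20)
E
```

```text
[[-0.     0.244 -0.97 ]
 [ 0.002 -0.97  -0.244]
 [-1.    -0.002 -0.   ]]
rack now [-0.4206 -0.6233] z 0.2415 world shift [ 0.5166  0.7556 -0.0415] s 1 rv [-7.443e+01 -7.000e-02  6.000e-02] tool shift now [ 0.0426 -0.6064 -0.6856] tool shift aligned [ 0.0415  0.4976 -0.7683]
```

Run:
```python
import numpy as np
d=np.array([.0258,.0378]); 
for k in range(20):
    f=np.radians(-75.9+3.72*(k)); print([0,round(d@[np.cos(f),np.sin(f)],4),round(d@[np.sin(f),-np.cos(f)],4),-3.72,0,0,-1])
```

```text
[0, np.float64(-0.0304), np.float64(-0.0342), -3.72, 0, 0, -1]
[0, np.float64(-0.0281), np.float64(-0.0361), -3.72, 0, 0, -1]
[0, np.float64(-0.0257), np.float64(-0.0379), -3.72, 0, 0, -1]
[0, np.float64(-0.0232), np.float64(-0.0395), -3.72, 0, 0, -1]
[0, np.float64(-0.0206), np.float64(-0.0409), -3.72, 0, 0, -1]
[0, np.float64(-0.0179), np.float64(-0.0421), -3.72, 0, 0, -1]
[0, np.float64(-0.0151), np.float64(-0.0432), -3.72, 0, 0, -1]
[0, np.float64(-0.0123), np.float64(-0.0441), -3.72, 0, 0, -1]
[0, np.float64(-0.0094), np.float64(-0.0448), -3.72, 0, 0, -1]
[0, np.float64(-0.0065), np.float64(-0.0453), -3.72, 0, 0, -1]
[0, np.float64(-0.0035), np.float64(-0.0456), -3.72, 0, 0, -1]
[0, np.float64(-0.0005), np.float64(-0.0458), -3.72, 0, 0, -1]
[0, np.float64(0.0024), np.float64(-0.0457), -3.72, 0, 0, -1]
[0, np.float64(0.0054), np.float64(-0.0454), -3.72, 0, 0, -1]
[0, np.float64(0.0083), np.float64(-0.045), -3.72, 0, 0, -1]
[0, np.float64(0.0112), np.float64(-0.0444), -3.72, 0, 0, -1]
[0, np.float64(0.0141), np.float64(-0.0435), -3.72, 0, 0, -1]
[0, np.float64(0.0169), np.float64(-0.0425), -3.72, 0, 0, -1]
[0, np.float64(0.0196), np.float64(-0.0414), -3.72, 0, 0, -1]
[0, np.float64(0.0223), np.float64(-0.04), -3.72, 0, 0, -1]
```

drive_tool --pt "0 -0.03 -0.034 -3.7 0 0 -1" --pt "0 -0.028 -0.036 -3.7 0 0 -1" --pt "0 -0.026 -0.038 -3.7 0 0 -1" --pt "0 -0.023 -0.04 -3.7 0 0 -1" --pt "0 -0.021 -0.041 -3.7 0 0 -1" --pt "0 -0.018 -0.042 -3.7 0 0 -1" --pt "0 -0.015 -0.043 -3.7 0 0 -1" --pt "0 -0.012 -0.044 -3.7 0 0 -1" --pt "0 -0.009 -0.045 -3.7 0 0 -1" --pt "0 -0.006 -0.045 -3.7 0 0 -1"

```text
time_s: 1.35
eef_pos: [0.3999, -0.1791, 0.2421]
eef_rot: [-0.306, -0.638, -0.306, 0.638]
wrist_force: [0.6, -0.4, 0.1]
opening: -0.002
```

drive_tool --pt "0 -0.003 -0.046 -3.7 0 0 -1" --pt "0 0 -0.046 -3.7 0 0 -1" --pt "0 0.002 -0.046 -3.7 0 0 -1" --pt "0 0.005 -0.045 -3.7 0 0 -1" --pt "0 0.008 -0.045 -3.7 0 0 -1" --pt "0 0.011 -0.044 -3.7 0 0 -1" --pt "0 0.014 -0.044 -3.7 0 0 -1" --pt "0 0.017 -0.042 -3.7 0 0 -1" --pt "0 0.02 -0.041 -3.7 0 0 -1" --pt "0 0.022 -0.04 -3.7 0 0 -1"

```text
time_s: 2.6
eef_pos: [0.6594, 0.1971, 0.2416]
eef_rot: [-0.492, -0.507, -0.493, 0.508]
wrist_force: [0.8, -0.7, 1.1]
opening: -0.001
```

Run:
```python
from h import *; from bench import ctrl,camera
o=ctrl.get_obs(); print(o["time_s"],o["opening"],o["q"].round(3)); plan(o,(.077,.140),.12)
for n in ("top","side"):
    c=camera(n); pickle.dump(c,open(n+"1.pkl","wb")); cv2.imwrite(f"pics/{n}1.png",c["img"][:,:,::-1])
```

```text
2.6 -0.0007012718477322282 [ 0.118  0.43   1.292 -0.     1.42   0.149]
rack now [0.0793 0.1436] z 0.2416 world shift [-0.0024 -0.0036 -0.1216] s 1 rv [-0.31  0.01  0.05] tool shift now [ 0.1216 -0.0022  0.0036] tool shift aligned [ 0.1216 -0.0023  0.0036]
```

View pics/side1.png

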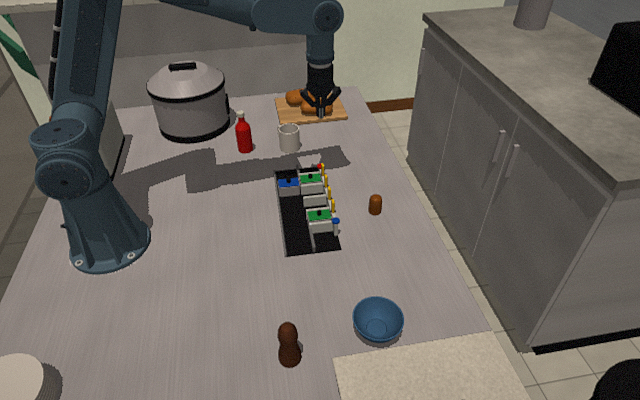

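The shut fingers are at about (321,112) in the side view, above the red end. I'll measure the fingertip height from the depth image.

Run:
```python
from h import *; from bench import ctrl
o=ctrl.get_obs(); p,_=state(o)
c=pickle.load(open("side1.pkl","rb")); P=pts(c)
print(proj(c,p-[0,0,.011]),proj(c,p-[0,0,.024]))
m=(c["depth"]>0)&(abs(P[...,0]-p[0])<.03)&(abs(P[...,1]-p[1])<.03)&(P[...,2]>.15)&(P[...,2]<.28)
q=P[m]; vv,uu=np.where(m)
for z in np.arange(.21,.28,.005):
    s=q[abs(q[:,2]-z)<.0025]
    if len(s): print(z.round(3),len(s),s.min(0).round(4),s.max(0).round(4))
print(q[:,2].min(), p)
im=cv2.resize(c["img"][80:130,290:355,::-1],None,fx=10,fy=10,interpolation=cv2.INTER_CUBIC)
for d in (.011,.024):
    u=(proj(c,p-[0,0,d])[0]-[290,80]+.5)*10; cv2.circle(im,(int(u[0]),int(u[1])),3,(0,0,255),-1)
cv2.imwrite("pics/tip1.png",im)
```

```text
[[319.7065824  117.60559937]] [[319.74217223 121.26812116]]
0.23 2 [0.6549 0.1938 0.2307] [0.6564 0.2025 0.2319]
0.235 3 [0.6589 0.1893 0.2336] [0.6619 0.1928 0.2374]
0.24 11 [0.6507 0.1879 0.2378] [0.6728 0.1977 0.242 ]
0.245 15 [0.6468 0.1839 0.2433] [0.6724 0.1986 0.2469]
0.25 9 [0.6474 0.1895 0.2476] [0.6723 0.1961 0.2521]
0.255 15 [0.6474 0.1869 0.2526] [0.6726 0.1967 0.2575]
0.26 12 [0.6503 0.1887 0.2576] [0.6718 0.1978 0.2623]
0.265 19 [0.6467 0.1897 0.2626] [0.6729 0.2118 0.267 ]
0.27 8 [0.6452 0.1865 0.2682] [0.6753 0.2022 0.2725]
0.275 19 [0.6421 0.1845 0.2728] [0.682  0.2146 0.2774]
0.28 14 [0.6315 0.1868 0.2778] [0.6793 0.2155 0.2799]
0.23069203304629038 [0.65966928 0.19944789 0.24070792]
```

View pics/tip1.png

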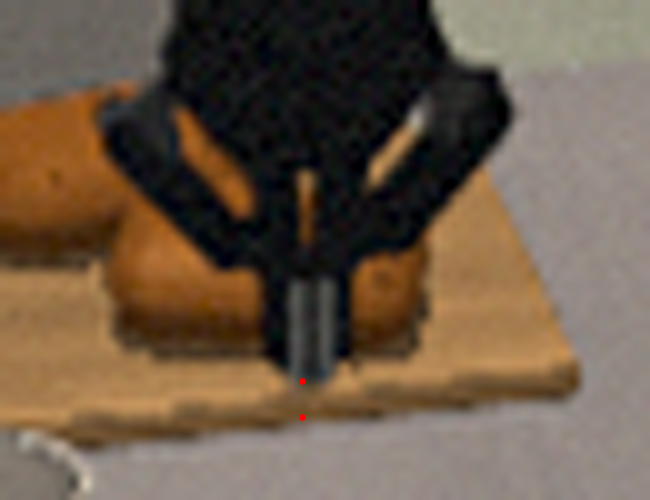

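The fingertips are 11 mm ahead of the TCP, with a front half-width of about 11 mm. I'll lower to a tip height of about 76 mm.

drive_tool --pt "0.035 -0.002 0 -0.3 0 0 -1" --pt "0.04 0 0 0 0 0 -1" --pt "0.04 0 0 0 0 0 -1" --pt "0.025 0 0 0 0 0 -1" --pt "0.013 0 0 0 0 0 -1" --pt "0 0 0 0 0 0 -1" --pt "0 0 0 0 0 0 -1"

```text
time_s: 3.58
eef_pos: [0.6579, 0.1959, 0.0909]
eef_rot: [0.494, 0.507, 0.493, -0.506]
wrist_force: [1.0, -0.2, 0.2]
opening: 0.005
```

Run:
```python
from h import *; from bench import ctrl,camera
o=ctrl.get_obs(); print(o["time_s"],o["wrist_force"]); plan(o,(.077,-.059),.087)
c=camera("side"); P=proj(c,rackw([[.077,.134,.058],[.077,.09,.093]],POSE)); print(P)
cv2.imwrite("pics/side2.png",cv2.resize(c["img"][100:240,250:390,::-1],None,fx=4,fy=4,interpolation=cv2.INTER_CUBIC))
```

```text
3.575 [ 1.00574965 -0.22308095  0.22270434]
rack now [0.0778 0.1424] z 0.0909 world shift [-0.0059 -0.2013 -0.0039] s 1 rv [-0.14 -0.02 -0.13] tool shift now [ 0.0038 -0.0004  0.2014] tool shift aligned [ 0.0039 -0.0008  0.2014]
[[319.96400293 164.67260965]
 [322.06037333 163.88000059]]
```

View pics/side2.png

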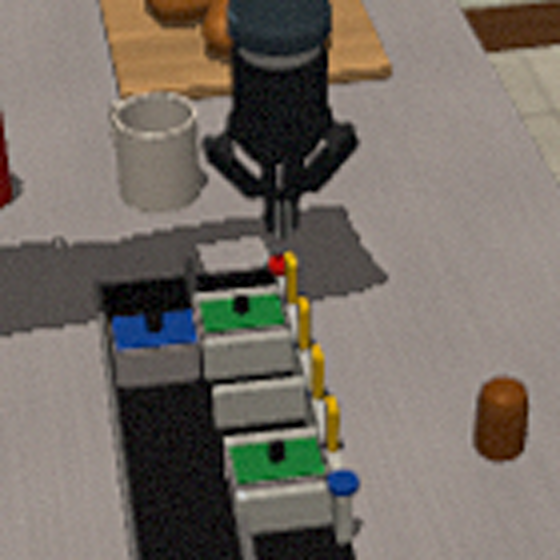

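drive_tool --pt "0.004 0 0.004 0 0 0 -1" --pt "0 0 0.012 0 0 0 -1" --pt "0 0 0.012 0 0 0 -1" --pt "0 0 0.012 0 0 0 -1" --pt "0 0 0.012 0 0 0 -1" --pt "0 0 0.012 0 0 0 -1" --pt "0 0 0.012 0 0 0 -1"

```text
time_s: 4.5
eef_pos: [0.6549, 0.1191, 0.0854]
eef_rot: [0.493, 0.507, 0.493, -0.507]
wrist_force: [-0.2, 1.5, 0.3]
opening: -0.002
```

Run:
```python
from h import *; from bench import ctrl,camera
o=ctrl.get_obs(); print(o["time_s"],o["wrist_force"]); plan(o,(.077,-.059),.087)
c=camera("side")
cv2.imwrite("pics/side3.png",cv2.resize(c["img"][100:240,250:390,::-1],None,fx=4,fy=4,interpolation=cv2.INTER_CUBIC))
```

```text
4.5 [-0.15549097  1.51924087  0.32973796]
rack now [0.0768 0.0656] z 0.0854 world shift [-0.0029 -0.1245  0.0016] s 1 rv [-0.13 -0.01 -0.02] tool shift now [-0.0016  0.0005  0.1246] tool shift aligned [-0.0016  0.0002  0.1246]
```

View pics/side3.png

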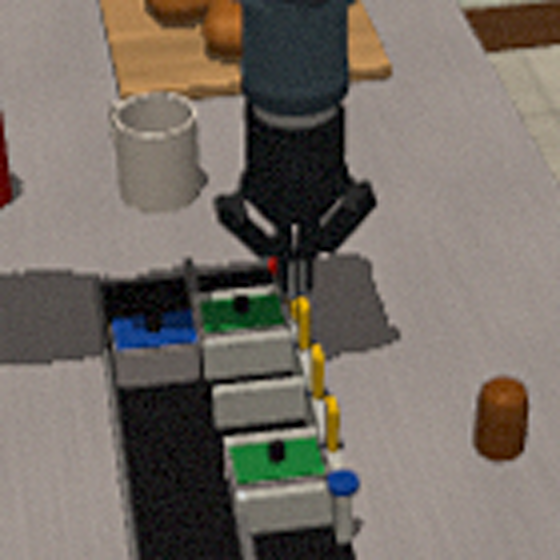

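The finger is folding tab a, which is out of sight behind it, and tabs b, c and d are upright at (303,322), (317,372) and (333,423). I'll continue.

drive_tool --pt "-0.001 0 0.011 0 0 0 -1" --pt "0 0 0.011 0 0 0 -1" --pt "0 0 0.011 0 0 0 -1" --pt "0 0 0.011 0 0 0 -1" --pt "0 0 0.011 0 0 0 -1" --pt "0 0 0.011 0 0 0 -1" --pt "0 0 0.011 0 0 0 -1" --pt "0 0 0.011 0 0 0 -1" --pt "0 0 0.011 0 0 0 -1" --pt "0 0 0.008 0 0 0 -1"

```text
time_s: 5.8
eef_pos: [0.6518, 0.0123, 0.0862]
eef_rot: [-0.493, -0.507, -0.493, 0.507]
wrist_force: [0.3, 1.7, 0.8]
opening: 0.001
```

Run:
```python
from h import *; from bench import ctrl,camera
o=ctrl.get_obs(); print(o["time_s"],o["wrist_force"]); plan(o,(.077,-.059),.087)
c=camera("side")
cv2.imwrite("pics/side4.png",cv2.resize(c["img"][100:240,250:390,::-1],None,fx=4,fy=4,interpolation=cv2.INTER_CUBIC))
```

```text
5.8 [0.28267119 1.72913138 0.8279207 ]
rack now [ 0.0764 -0.0413] z 0.0862 world shift [ 0.0002 -0.0177  0.0008] s 1 rv [-0.14 -0.01  0.01] tool shift now [-0.0008  0.0007  0.0177] tool shift aligned [-0.0008  0.0006  0.0177]
```

View pics/side4.png

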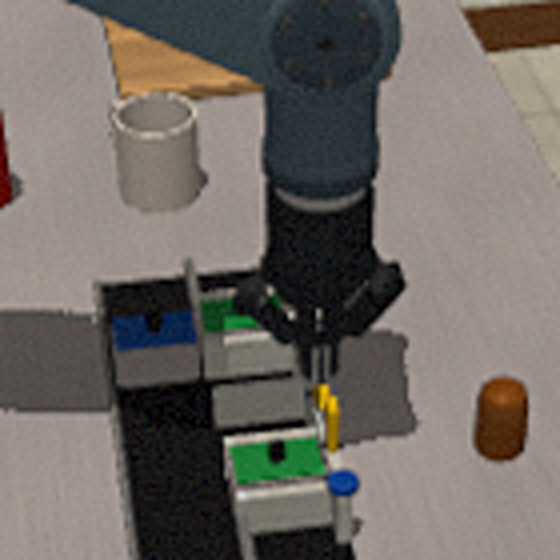

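Tab c is leaning, seen at (322,395), and d is upright at (333,423). I'll go 16 mm further, slowly.

drive_tool --pt "0 0 0.005 0 0 0 -1" --pt "0 0 0.005 0 0 0 -1" --pt "0 0 0.004 0 0 0 -1" --pt "0 0 0.002 0 0 0 -1" --pt "0 0 0 0 0 0 -1" --pt "0 0 0 0 0 0 -1"

```text
time_s: 6.6
eef_pos: [0.6516, -0.0032, 0.0865]
eef_rot: [-0.493, -0.507, -0.493, 0.507]
wrist_force: [-0.7, 0.4, 0.3]
opening: -0.003
```

Run:
```python
from h import *; from bench import ctrl,camera
o=ctrl.get_obs(); print(o["time_s"],o["wrist_force"]); plan(o,(.077,-.059),.087)
c=camera("side")
cv2.imwrite("pics/side5.png",cv2.resize(c["img"][160:240,290:370,::-1],None,fx=7,fy=7,interpolation=cv2.INTER_CUBIC))
```

```text
6.6 [-0.66996943  0.42146063  0.34073416]
rack now [ 0.0765 -0.0568] z 0.0865 world shift [ 0.0004 -0.0022  0.0005] s 1 rv [-0.12  0.02 -0.01] tool shift now [-0.0005  0.0005  0.0022] tool shift aligned [-0.0005  0.0005  0.0022]
```

View pics/side5.png

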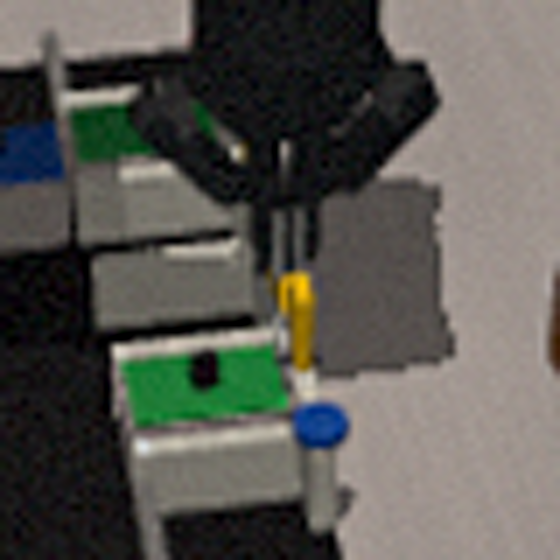

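Tab c is folded under the fingertip: the push force dropped to 0.4 N and the tab is out of sight. Tab d is upright at (300,320) and untouched. I'll lift straight up, then move beside the tub.

drive_tool --pt "-0.015 0 0 0 0 0 -1" --pt "-0.03 0 0 0 0 0 -1" --pt "-0.035 0 0 0 0 0 -1" --pt "-0.03 0 0 0 0 0 -1" --pt "0 -0.02 -0.03 0 0 0 -1" --pt "0 -0.03 -0.05 0 0 0 -1" --pt "0 -0.03 -0.05 0 0 0 -1" --pt "0 -0.023 -0.04 0 0 0 -1" --pt "0 -0.011 -0.02 0 0 0 -1" --pt "0 0 0 0 0 0 -1"

```text
time_s: 7.9
eef_pos: [0.5421, 0.1915, 0.1973]
eef_rot: [0.494, 0.506, 0.494, -0.506]
wrist_force: [-0.8, -0.6, 0.1]
opening: -0.001
```

Run:
```python
from h import *; from bench import ctrl,camera
o=ctrl.get_obs(); print(o["time_s"],o["wrist_force"]); plan(o,(-.037,.135),.027)
c=camera("side"); pickle.dump(c,open("side6.pkl","wb"))
P=pts(c); hsv=cv2.cvtColor(c["img"],cv2.COLOR_RGB2HSV); m=(hsv[...,0]>100)&(hsv[...,0]<130)&(hsv[...,1]>120)&(P[...,2]>.035)&(P[...,2]<.052)
m&=(P[...,0]<.6)&(P[...,0]>.4); q=np.array([to_rack(x) for x in P[m]]); print(m.sum(), q.min(0),q.max(0),q.mean(0))
cv2.imwrite("pics/side6.png",cv2.resize(c["img"][100:270,230:400,::-1],None,fx=3.5,fy=3.5,interpolation=cv2.INTER_CUBIC))
```

```text
7.9 [-0.75334719 -0.6331552   0.10582428]
rack now [-0.0378  0.1351] z 0.1973 world shift [ 8.000e-04 -1.000e-04 -1.703e-01] s 1 rv [ 0.04 -0.01 -0.06] tool shift now [1.703e-01 7.000e-04 1.000e-04] tool shift aligned [1.703e-01 8.000e-04 1.000e-04]
149 [-0.06915897  0.05460088] [-0.00494063  0.10160017] [-0.03649221  0.07554208]
```

View pics/side6.png

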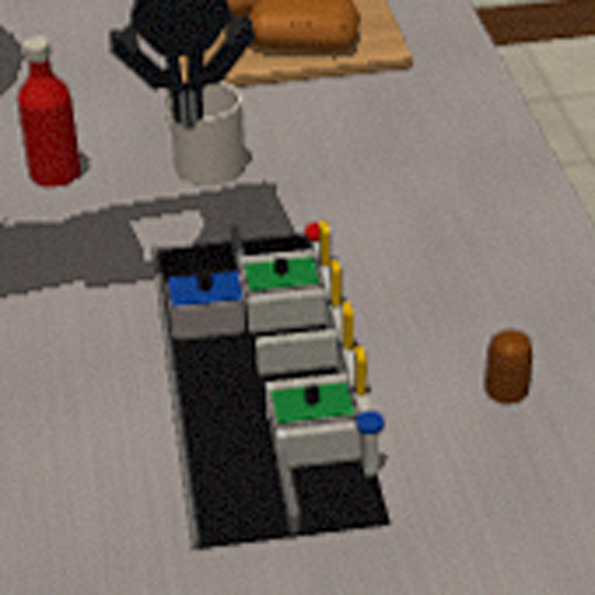

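All four tabs have sprung back upright, and the tub is untouched at rack y of about 0.08. I'll lower beside it.

drive_tool --pt "0.04 0.001 0 0 0 0 -1" --pt "0.045 0 0 0 0 0 -1" --pt "0.045 0 0 0 0 0 -1" --pt "0.025 0 0 0 0 0 -1" --pt "0.011 0 0 0 0 0 -1" --pt "0.005 0 0 0 0 0 -1" --pt "0 0 0 0 0 0 -1"

```text
time_s: 8.82
eef_pos: [0.5445, 0.1898, 0.0261]
eef_rot: [0.493, 0.507, 0.493, -0.506]
wrist_force: [-0.2, -0.8, 0.4]
opening: 0.001
```

Run:
```python
from h import *; from bench import ctrl,camera
o=ctrl.get_obs(); print(o["time_s"],o["wrist_force"]); plan(o,(-.037,.003),.026)
c=camera("side")
cv2.imwrite("pics/side7.png",cv2.resize(c["img"][130:250,250:370,::-1],None,fx=5,fy=5,interpolation=cv2.INTER_CUBIC))
```

```text
8.825 [-0.23439905 -0.77562695  0.35450161]
rack now [-0.0353  0.1334] z 0.0261 world shift [-5.000e-03 -1.303e-01 -1.000e-04] s 1 rv [-0.15 -0.01 -0.08] tool shift now [ 1.000e-04 -1.400e-03  1.304e-01] tool shift aligned [ 1.000e-04 -1.700e-03  1.304e-01]
```

View pics/side7.png

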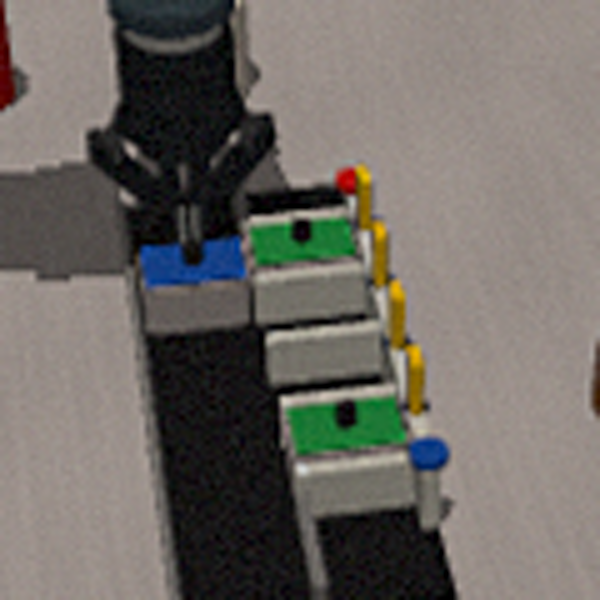

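drive_tool --pt "0 -0.001 0.008 0 0 0 -1" --pt "0 0 0.005 0 0 0 -1" --pt "0 0 0.004 0 0 0 -1" --pt "0 0 0.005 0 0 0 -1" --pt "0 0 0.006 0 0 0 -1" --pt "0 0 0.007 0 0 0 -1" --pt "0 0 0.007 0 0 0 -1" --pt "0 0 0.007 0 0 0 -1" --pt "0 0 0.007 0 0 0 -1" --pt "0 0 0.007 0 0 0 -1"

```text
time_s: 10.12
eef_pos: [0.5409, 0.1266, 0.0253]
eef_rot: [-0.493, -0.507, -0.493, 0.507]
wrist_force: [-0.9, 3.4, 1.3]
opening: 0.001
```

Run:
```python
from h import *; from bench import ctrl,camera
o=ctrl.get_obs(); print(o["time_s"],o["wrist_force"]); plan(o,(-.037,.003),.026)
c=camera("side")
cv2.imwrite("pics/side8.png",cv2.resize(c["img"][130:250,250:370,::-1],None,fx=5,fy=5,interpolation=cv2.INTER_CUBIC))
```

```text
10.125 [-0.94048854  3.38457435  1.28484704]
rack now [-0.0373  0.0701] z 0.0253 world shift [-0.0013 -0.0671  0.0007] s 1 rv [-0.13 -0.    0.  ] tool shift now [-0.0007  0.0005  0.0671] tool shift aligned [-0.0007  0.0003  0.0671]
```

View pics/side8.png

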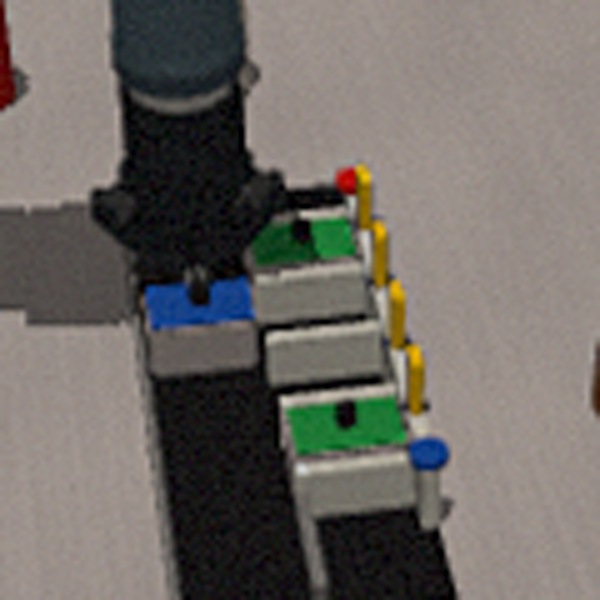

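The tub is sliding straight, with its lid now at (200,303) and about 3 N of push. I'll continue.

drive_tool --pt "0 0 0.007 0 0 0 -1" --pt "0 0 0.007 0 0 0 -1" --pt "0 0 0.007 0 0 0 -1" --pt "0 0 0.007 0 0 0 -1" --pt "0 0 0.007 0 0 0 -1" --pt "0 0 0.007 0 0 0 -1" --pt "0 0 0.007 0 0 0 -1" --pt "0 0 0.006 0 0 0 -1" --pt "0 0 0.004 0 0 0 -1" --pt "0 0 0.002 0 0 0 -1"

```text
time_s: 11.42
eef_pos: [0.5392, 0.0658, 0.0252]
eef_rot: [-0.493, -0.507, -0.493, 0.507]
wrist_force: [-0.8, 2.4, -0.9]
opening: -0.003
```

Run:
```python
from h import *; from bench import ctrl,camera
o=ctrl.get_obs(); print(o["time_s"],o["wrist_force"]); plan(o,(-.037,.003),.026)
for n in ("side","top"):
    c=camera(n); f=6; x0,y0=(255,150) if n=="side" else (225,160); w,h=(110,100) if n=="side" else (130,95)
    im=cv2.resize(c["img"][y0:y0+h,x0:x0+w,::-1],None,fx=f,fy=f,interpolation=cv2.INTER_CUBIC)
    def line(p,col):
        q=((proj(c,rackw(p,POSE))-[x0,y0]+.5)*f-.5); cv2.polylines(im,[np.round(q*8).astype(np.int32)],False,col,1,cv2.LINE_AA,3)
    for y in (-.052,-.008): line([[-.072,y,.044],[-.002,y,.044]],(255,255,255))
    for y in (-.06,0): line([[0,y,.04],[.072,y,.04]],(0,255,255))
    cv2.imwrite(f"pics/{n}9.png",im)
```

```text
11.425 [-0.75366364  2.4064058  -0.86761792]
rack now [-0.0375  0.0093] z 0.0252 world shift [ 0.0003 -0.0064  0.0008] s 1 rv [-0.14  0.    0.01] tool shift now [-0.0008  0.0005  0.0063] tool shift aligned [-0.0008  0.0005  0.0063]
```

View pics/side9.png

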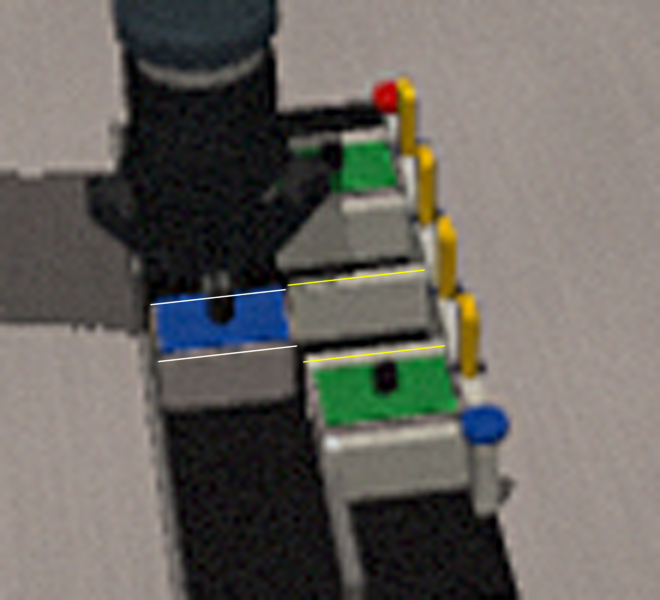

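View pics/top9.png

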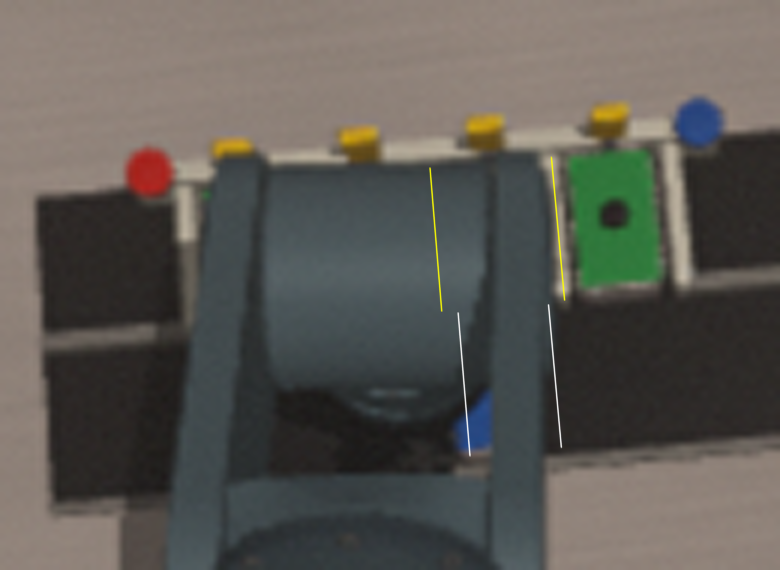

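drive_tool --pt "0 0 0.003 0 0 0 -1" --pt "0 0 0.002 0 0 0 -1" --pt "0 0 0.001 0 0 0 -1" --pt "0 0 0 0 0 0 -1" --pt "0 0 -0.004 0 0 0 -1" --pt "0 0 -0.012 0 0 0 -1" --pt "-0.03 0 -0.01 0 0 0 -1" --pt "-0.05 -0.02 0 0 0 0 -1" --pt "-0.03 -0.04 0 0 0 0 -1" --pt "0 -0.03 0 0 0 0 -1"

```text
time_s: 12.78
eef_pos: [0.4505, 0.0892, 0.1379]
eef_rot: [0.495, 0.508, 0.492, -0.505]
wrist_force: [0.3, -0.0, -0.6]
opening: 0.001
```

Run:
```python
from h import *; from bench import ctrl,camera
o=ctrl.get_obs(); print(o["time_s"],o["wrist_force"]); plan(o,(-.1,-.03),.026)
for n in ("side","top"):
    c=camera(n); f=6; x0,y0=(255,150) if n=="side" else (225,160); w,h=(110,100) if n=="side" else (130,95)
    pickle.dump(c,open(n+"10.pkl","wb"))
    im=cv2.resize(c["img"][y0:y0+h,x0:x0+w,::-1],None,fx=f,fy=f,interpolation=cv2.INTER_CUBIC)
    def line(p,col):
        q=((proj(c,rackw(p,POSE))-[x0,y0]+.5)*f-.5); cv2.polylines(im,[np.round(q*8).astype(np.int32)],False,col,1,cv2.LINE_AA,3)
    for y in (-.052,-.008): line([[-.072,y,.044],[-.002,y,.044]],(255,255,255))
    for y in (-.06,0): line([[0,y,.04],[.072,y,.04]],(0,255,255))
    cv2.imwrite(f"pics/{n}10.png",im)
```

```text
12.775 [ 0.34948345 -0.03204955 -0.59359445]
rack now [-0.1268  0.0305] z 0.1379 world shift [ 0.0253 -0.0612 -0.1119] s 1 rv [-0.08  0.01 -0.29] tool shift now [0.112  0.0263 0.0605] tool shift aligned [0.1119 0.0268 0.0605]
```

View pics/side10.png

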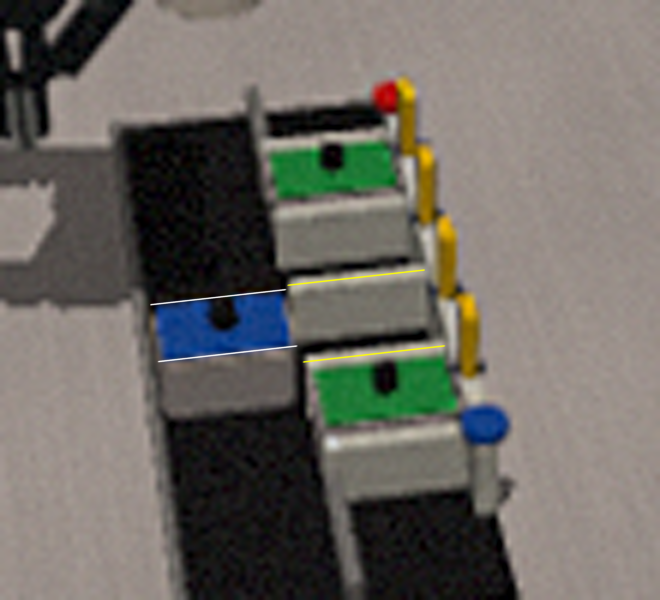

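View pics/top10.png

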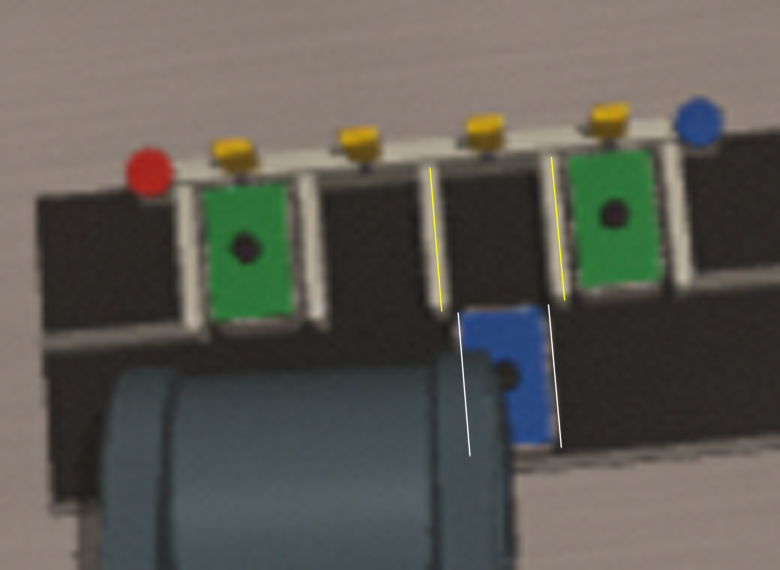

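The tub is in front of gap c, with tub edges at about 458–550 px and gap edges at about 443–550 px in the top crop. I'll check its centring with intensity profiles taken across both.

Run:
```python
from h import *
for n in ("top","side"):
    c=pickle.load(open(n+"10.pkl","rb")); img=c["img"].astype(np.float32)
    ys=np.arange(-.075,.0151,.001)
    def samp(x,z):
        q=proj(c,rackw(np.c_[np.full_like(ys,x),ys,np.full_like(ys,z)],POSE)).astype(np.float32)
        return cv2.remap(img,q[:,0].reshape(1,-1),q[:,1].reshape(1,-1),cv2.INTER_LINEAR)[0]
    D=np.mean([samp(x,.040).mean(1) for x in np.arange(.008,.06,.004)],0)
    B=np.mean([samp(x,.044)[:,2]-samp(x,.044)[:,0] for x in np.arange(-.03,-.008,.003)],0)
    L=np.mean([samp(x,.044)[:,2]-samp(x,.044)[:,0] for x in np.arange(-.066,-.045,.003)],0)
    print(n); 
    for y,a,b,l in list(zip(ys,D,B,L))[::2]: print(f"{y*1000:.0f} {a:.0f} {b:.0f} {l:.0f}",end=" | ")
    print()
    for nm,b in (("front",B),("near",L)):
        h=b.max()/2; i=np.where(b>h)[0]; print(nm,"blue half-range",ys[i[0]],ys[i[-1]],"c",(ys[i[0]]+ys[i[-1]])/2)
```

```text
top
-75 74 -5 -4 | -73 75 -5 -5 | -71 75 -5 -5 | -69 76 -4 -5 | -67 74 -5 -5 | -65 77 -5 -5 | -63 113 -5 -5 | -61 146 -5 -5 | -59 160 -5 -5 | -57 150 -5 -4 | -55 112 -6 -5 | -53 71 -7 -7 | -51 42 -5 -7 | -49 35 23 19 | -47 36 57 54 | -45 38 78 77 | -43 39 84 85 | -41 39 85 86 | -39 39 85 86 | -37 39 84 86 | -35 39 82 86 | -33 39 78 86 | -31 39 74 80 | -29 38 71 59 | -27 39 71 32 | -25 39 73 13 | -23 39 69 8 | -21 39 61 10 | -19 39 55 12 | -17 39 52 12 | -15 39 52 13 | -13 38 52 12 | -11 38 47 12 | -9 38 27 12 | -7 44 7 12 | -5 73 1 12 | -3 117 -0 12 | -1 149 1 12 | 1 160 0 12 | 3 147 -1 12 | 5 108 -3 11 | 7 68 -3 8 | 9 41 -3 8 | 11 36 -2 11 | 13 38 -2 12 | 15 39 -2 13 | 
front blue half-range -0.04699999999999997 -0.01099999999999994 c -0.028999999999999956
near blue half-range -0.04699999999999997 -0.027999999999999955 c -0.037499999999999964
side
-75 52 -10 -10 | -73 51 -10 -11 | -71 54 -10 -11 | -69 69 -11 -11 | -67 96 -10 -11 | -65 127 -11 -11 | -63 154 -12 -12 | -61 168 -14 -14 | -59 163 -16 -15 | -57 135 -13 -13 | -55 87 -2 -2 | -53 38 25 27 | -51 12 68 68 | -49 15 108 103 | -47 39 124 121 | -45 66 122 123 | -43 88 118 118 | -41 105 115 115 | -39 112 115 114 | -37 113 116 114 | -35 111 114 113 | -33 110 110 113 | -31 110 107 114 | -29 111 104 114 | -27 111 102 113 | -25 111 102 113 | -23 111 103 115 | -21 111 107 115 | -19 110 109 116 | -17 110 109 116 | -15 110 105 112 | -13 108 94 102 | -11 107 76 82 | -9 112 43 49 | -7 123 6 14 | -5 141 -9 -6 | -3 157 -7 -7 | -1 166 -3 -4 | 1 160 -3 -2 | 3 133 -3 -2 | 5 85 -4 -2 | 7 41 -3 -1 | 9 27 -3 -0 | 11 40 -2 -0 | 13 65 -0 0 | 15 87 1 2 | 
front blue half-range -0.050999999999999976 -0.01099999999999994 c -0.030999999999999958
near blue half-range -0.050999999999999976 -0.00999999999999994 c -0.030499999999999958
```

Tub and gap agree to within 1 mm in both views (top: both about −0.029; side: both about −0.0306), and the tub is square. Next I'll move behind its near end.

drive_tool --pt "0 0.005 0.03 0 0 0 -1" --pt "0 0.008 0.03 0 0 0 -1" --pt "0.03 0.004 0 0 0 0 -1" --pt "0.04 0 0 0 0 0 -1" --pt "0.03 0 0 0 0 0 -1" --pt "0.01 0 0 0 0 0 -1" --pt "0 0 0 0 0 0 -1"

```text
time_s: 13.75
eef_pos: [0.4654, 0.0283, 0.025]
eef_rot: [-0.493, -0.507, -0.493, 0.507]
wrist_force: [0.3, -0.1, -1.0]
opening: 0.001
```

Run:
```python
from h import *; from bench import ctrl,camera
o=ctrl.get_obs(); print(o["time_s"],o["wrist_force"]); plan(o,(-.0125,-.03),.027)
c=camera("side")
cv2.imwrite("pics/side11.png",cv2.resize(c["img"][130:250,250:370,::-1],None,fx=5,fy=5,interpolation=cv2.INTER_CUBIC))
```

```text
13.75 [ 0.32110573 -0.1364195  -0.96724501]
rack now [-0.1104 -0.03  ] z 0.025 world shift [ 0.0979 -0.0024  0.002 ] s 1 rv [-0.11 -0.01  0.06] tool shift now [-0.0021  0.0979 -0.0002] tool shift aligned [-0.002   0.0979 -0.    ]
```

View pics/side11.png

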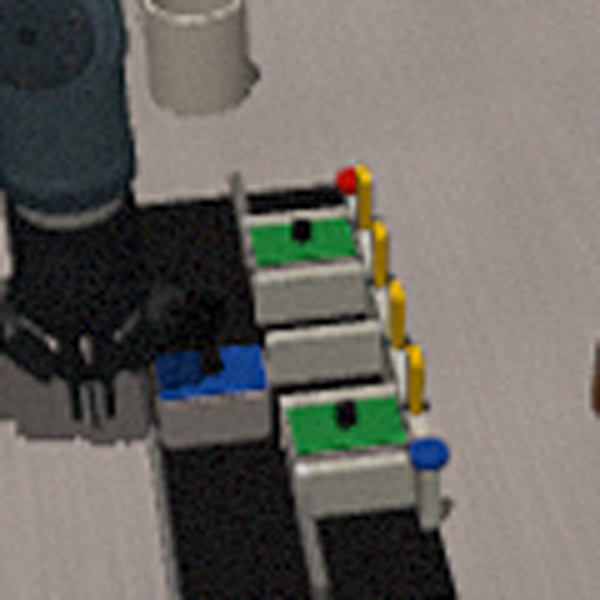

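drive_tool --pt "-0.003 0.008 0 0 0 0 -1" --pt "0 0.008 0 0 0 0 -1" --pt "0 0.004 0 0 0 0 -1" --pt "0 0.004 0 0 0 0 -1" --pt "0 0.004 0 0 0 0 -1" --pt "0 0.005 0 0 0 0 -1" --pt "0 0.005 0 0 0 0 -1" --pt "0 0.005 0 0 0 0 -1" --pt "0 0.005 0 0 0 0 -1" --pt "0 0.003 0 0 0 0 -1"

```text
time_s: 15.05
eef_pos: [0.5166, 0.0266, 0.0282]
eef_rot: [-0.493, -0.507, -0.493, 0.507]
wrist_force: [-2.0, 0.8, 0.1]
opening: 0.001
```

Run:
```python
from h import *; from bench import ctrl,camera
o=ctrl.get_obs(); print(o["time_s"],o["wrist_force"]); plan(o,(-.0125,-.03),.027)
c=camera("side")
cv2.imwrite("pics/side12.png",cv2.resize(c["img"][130:250,250:370,::-1],None,fx=5,fy=5,interpolation=cv2.INTER_CUBIC))
```

```text
15.05 [-2.04405398  0.81486318  0.0830746 ]
rack now [-0.0592 -0.0304] z 0.0282 world shift [ 0.0467 -0.0008 -0.0012] s 1 rv [-0.13  0.    0.  ] tool shift now [ 0.0012  0.0467 -0.0005] tool shift aligned [ 0.0012  0.0467 -0.0004]
```

View pics/side12.png

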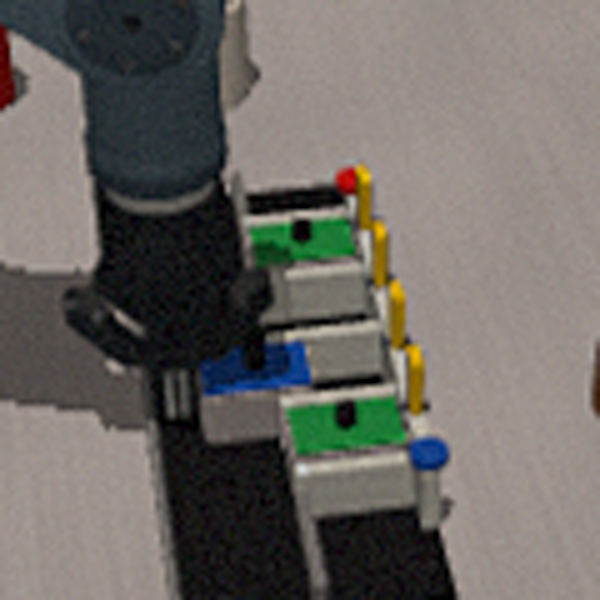

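The tub is entering gap c squarely at about 2 N, and the green tubs haven't moved. I'll continue.

drive_tool --pt "0.001 0.006 0 0 0 0 -1" --pt "0 0.006 0 0 0 0 -1" --pt "0 0.006 0 0 0 0 -1" --pt "0 0.006 0 0 0 0 -1" --pt "0 0.006 0 0 0 0 -1" --pt "0 0.005 0 0 0 0 -1" --pt "0 0.004 0 0 0 0 -1" --pt "0 0.002 0 0 0 0 -1" --pt "0 0.001 0 0 0 0 -1"

```text
time_s: 16.23
eef_pos: [0.5582, 0.0255, 0.0273]
eef_rot: [-0.493, -0.507, -0.493, 0.507]
wrist_force: [-1.8, -0.1, 1.4]
opening: 0.0
```

Run:
```python
from h import *; from bench import ctrl,camera
o=ctrl.get_obs(); print(o["time_s"],o["wrist_force"]); plan(o,(-.0125,-.03),.027)
c=camera("side")
cv2.imwrite("pics/side13.png",cv2.resize(c["img"][130:250,250:370,::-1],None,fx=5,fy=5,interpolation=cv2.INTER_CUBIC))
```

```text
16.225 [-1.82057619 -0.14832807  1.37906215]
rack now [-0.0175 -0.0304] z 0.0273 world shift [ 0.0051  0.0003 -0.0003] s 1 rv [-0.13 -0.    0.01] tool shift now [ 0.0003  0.005  -0.0004] tool shift aligned [ 0.0003  0.005  -0.0004]
```

View pics/side13.png

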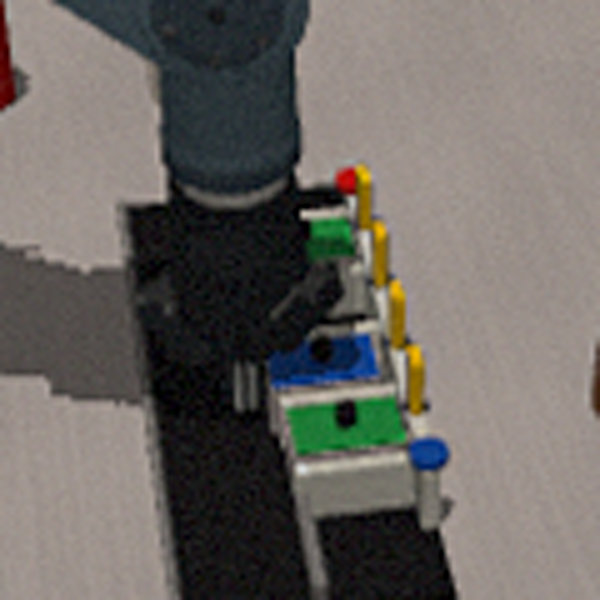

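drive_tool --pt "0 0.001 0 0 0 0 -1" --pt "0 0.001 0 0 0 0 -1" --pt "0 0.001 0 0 0 0 -1" --pt "0 0.001 0 0 0 0 -1"

```text
time_s: 16.77
eef_pos: [0.5623, 0.0254, 0.0273]
eef_rot: [-0.493, -0.507, -0.493, 0.507]
wrist_force: [-1.3, -0.0, 0.3]
opening: -0.0
```

drive_tool --pt "0 0.001 0 0 0 0 -1"

```text
time_s: 16.9
eef_pos: [0.5633, 0.0254, 0.0273]
eef_rot: [0.493, 0.507, 0.493, -0.507]
wrist_force: [-2.0, 0.2, 1.3]
opening: -0.004
```

drive_tool --pt "0 0.001 0 0 0 0 -1"

```text
time_s: 17.02
eef_pos: [0.5643, 0.0253, 0.0273]
eef_rot: [-0.493, -0.507, -0.493, 0.507]
wrist_force: [-2.0, 0.2, 1.4]
opening: 0.001
```

drive_tool --pt "0 0.001 0 0 0 0 -1"

```text
time_s: 17.15
eef_pos: [0.5646, 0.0253, 0.0273]
eef_rot: [-0.493, -0.506, -0.494, 0.507]
wrist_force: [-7.8, -0.2, 5.2]
opening: -0.002
```

drive_tool --pt "0 0.001 0 0 0 0 -1"

```text
time_s: 17.27
eef_pos: [0.5645, 0.0254, 0.0271]
eef_rot: [-0.492, -0.506, -0.494, 0.508]
wrist_force: [-10.9, -0.5, 6.9]
opening: -0.002
```

drive_tool --pt "0 0.001 0 0 0 0 -1"

```text
time_s: 17.4
eef_pos: [0.5647, 0.0254, 0.0269]
eef_rot: [-0.492, -0.505, -0.495, 0.508]
wrist_force: [-14.7, -1.0, 11.2]
opening: 0.005
```

Run:
```python
from h import *; from bench import ctrl,camera
o=ctrl.get_obs(); print(o["time_s"],o["wrist_force"]); plan(o,(-.0125,-.03),.027)
c=camera("side")
cv2.imwrite("pics/side14.png",cv2.resize(c["img"][150:240,280:370,::-1],None,fx=6.5,fy=6.5,interpolation=cv2.INTER_CUBIC))
```

```text
17.4 [-14.73960579  -0.98045644  11.17755213]
rack now [-0.0111 -0.0304] z 0.0269 world shift [-0.0014  0.0004  0.0001] s 1 rv [-0.1  -0.    0.35] tool shift now [-0.0001 -0.0014 -0.0004] tool shift aligned [-0.0001 -0.0014 -0.0004]
```

View pics/side14.png

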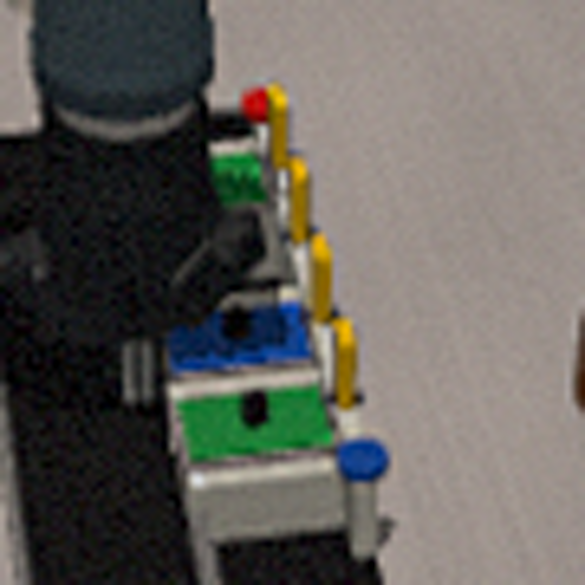

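The push has met a hard stop: 15 N with no further motion, and the finger at −11 mm means the near end is about 2 mm inside the dividers. I'll back straight off.

drive_tool --pt "0 -0.002 0 0 0 0 -1" --pt "0 -0.002 0 0 0 0 -1" --pt "0 -0.006 0 0 0 0 -1" --pt "0 -0.02 0 0 0 0 -1" --pt "0 -0.03 0 0 0 0 -1" --pt "-0.04 -0.03 0 0 0 0 -1" --pt "-0.06 -0.03 0 0 0 0 -1" --pt "-0.06 -0.03 0 0 0 0 -1" --pt "0 -0.03 0 0 0 0 -1" --pt "0 0 0 0 0 0 -1"

```text
time_s: 18.7
eef_pos: [0.3905, 0.0303, 0.1797]
eef_rot: [0.494, 0.507, 0.492, -0.506]
wrist_force: [0.7, -0.1, -0.7]
opening: -0.002
```

Run:
```python
from h import *; from bench import ctrl,camera
o=ctrl.get_obs(); print(o["time_s"],o["wrist_force"],o["eef_pos"])
for n in ("side","top"):
    c=camera(n); f=6; x0,y0=(255,150) if n=="side" else (225,160); w,h=(110,100) if n=="side" else (130,95)
    pickle.dump(c,open(n+"15.pkl","wb"))
    cv2.imwrite(f"pics/{n}15.png",cv2.resize(c["img"][y0:y0+h,x0:x0+w,::-1],None,fx=f,fy=f,interpolation=cv2.INTER_CUBIC))
    img=c["img"].astype(np.float32)
    xs=np.arange(-.015,.0801,.001)
    for nm,y0,ch in (("blue c",-.03,(2,0)),("green d",-.09,(1,0)),("green a",.09,(1,0))):
        pr=[]
        for y in y0+np.array([-.013,-.011,.011,.013]):
            q=proj(c,rackw(np.c_[xs,np.full_like(xs,y),np.full_like(xs,.044)],POSE)).astype(np.float32)
            s=cv2.remap(img,q[:,0].reshape(1,-1),q[:,1].reshape(1,-1),cv2.INTER_LINEAR)[0]; pr.append(s[:,ch[0]]-s[:,ch[1]])
        b=np.mean(pr,0); i=np.where(b>b.max()/2)[0]; print(n,nm,"lid x",xs[i[0]].round(3),xs[i[-1]].round(3))
    full=c["img"]; 
    d0=pickle.load(open(n+"0.pkl","rb"))["img"]
```

```text
18.7 [ 0.70842672 -0.12379026 -0.7038476 ] [0.39046506 0.0302589  0.17968787]
side blue c lid x 0.006 0.069
side green d lid x 0.005 0.069
side green a lid x 0.005 0.068
top blue c lid x 0.007 0.071
top green d lid x 0.006 0.069
top green a lid x 0.006 0.069
```

View pics/side15.png

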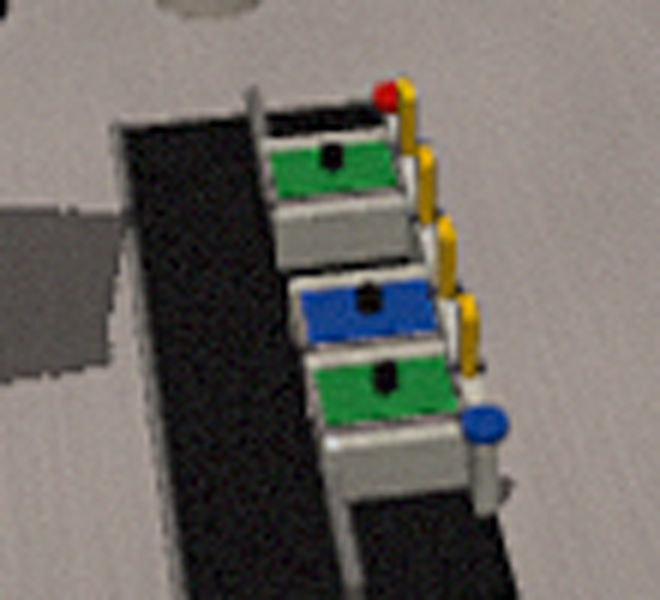

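View pics/top15.png

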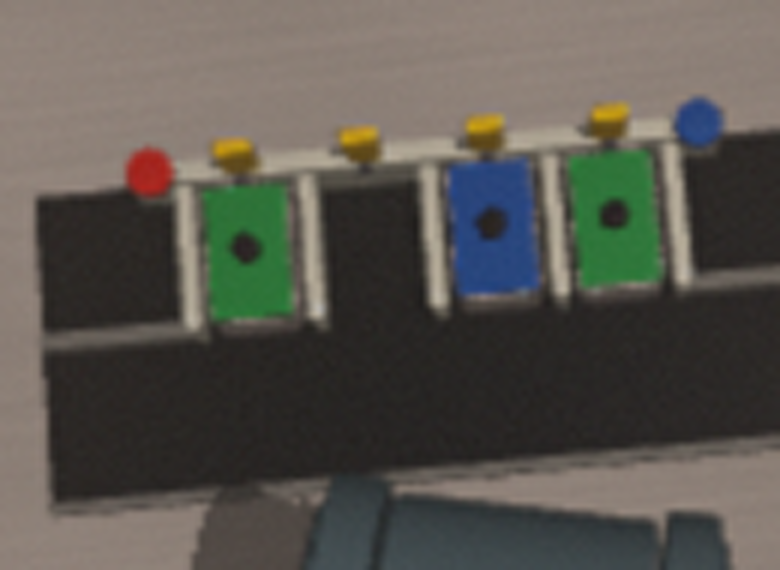

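The tub is fully home in gap c, 1–2 mm deeper than the green ones. All tabs are upright, the green tubs are where they started, and the arm is clear, so I'm handing in.

```bash
python3 -c "
from bench import hand_in; print(hand_in())"
```

```text
the job is handed in; nothing more can be done
None
```

The job is done and handed in at about 19 s of robot time, but the hand-in reports no verdict.

- **Tabs:** The red cap is at the rack's left (+y) end, so I counted from there. With the jaws shut, a fingertip ran along the rail about 76 mm above the counter and pushed over tabs a, b and c in turn. I stopped about 12 mm short of the fourth tab (d) and lifted straight up. Tab d stayed upright in every picture, and all four tabs were upright afterwards.
- **Tub:** I slid the blue-lidded tub along the ledge with a side push of about 3 N. It sat within 1 mm of the centre of gap c before I pushed it in. It met a hard stop at about 15 N, with its near end about 2 mm inside the divider ends. It was pushed all the way, never gripped or lifted. At the stop I also read about 11 N upward on the tool; the pictures afterwards show the tub sitting flat.
- **Last checks:** The final pictures from both cameras show the blue lid level with the green lids or 1–2 mm deeper. The green tubs are where they were, and the arm is clear with no contact force. I did not measure the other items on the counter again after the start; the arm never went near them.
- **Disagreements:** The two cameras differed by about 1–1.5 mm on the rack's sideways position, which is within their calibration.

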